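Roll the round blank to the marking points

TASK

Roll the round wooden blank along the plywood board by pushing gently on its top until it lies at the middle line, with the dark centre disc on each of its ends facing a steel scriber point, and leave it there at rest, ready for its centres to be marked. Do not grip or lift it, and do not reach down beside it: touch only the upper part. Leave the stepped block and everything else on the bench where it is.

Things in the scene. Friction and masses are not known exactly. Their poses are not given: they have to be found in the camera images.
- blank: plain light-wood cylinder, diameter 84, length 120 mm, 0.33 kg, lying on the board; origin mid-axis, 54 mm above the table (top at 96). Own y = its axis; x, z turn as it rolls. Dark 24 mm disc on each end, pencil line along the side first uppermost. Friction about 0.6: it follows a pressed fingertip without slip, its axis going half as far as its top. Coasts a few mm after a slow push
- board: plywood board fixed to the table, 440 long (own x), 250 wide (own y), 12 mm thick; origin at the centre of its underside. A dark line across it marks the middle (board x = 0). The blank starts 105 to 150 mm from the line on one half, its axis nearly along board y; the stepped block stands on the other half
- plinth: stepped square block of light wood, foot 56 x 56 mm, 42 mm high, standing loose on the board on the side of the line where the blank is not; origin at the centre of its underside. To be left alone.
- gouge: carving gouge with a dark wooden handle, 220 mm long along its x, about 27 mm high, lying on the table beside the board's long edge farther from the robot; origin near its middle on the table. To be left alone.
- mallet: turned wooden carver's mallet standing on its 80 mm head, handle up, 194 mm high, left of the board; origin at the centre of its underside. To be left alone.
- jar: amber glass jar, 52 mm diameter, 55 mm high, right of the board; origin at the centre of its underside. To be left alone.
- jar2: clear glass jar, 44 mm diameter, 70 mm high, right of the board; origin at the centre of its underside. To be left alone.
- dish: white ceramic dish, 90 mm diameter, 32 mm high, left of the board; origin at the centre of its underside. To be left alone.
- offcut: light-wood offcut, 90 x 45 x 30 mm, right of the board; origin at the centre of its underside. To be left alone.
- brush: flat paint brush lying along its x on the table beside the board's long edge nearer the robot, under 30 mm high; origin on the table under it. To be left alone.
- point_a (a point): tip of the level steel scriber point at board y = -80 mm on the middle line, 54 mm above the table, aimed inwards; its post (board y = -110 mm) rises 77 mm above the table
- point_b (a point): tip of the like scriber point at board y = +80 mm, post at board y = +110 mm
There are look-alikes about, which are no part of the job. What is shaped like the blank but pink or turquoise is not meant.

How it is judged:
By the outcome, as a careful person would: the job done as asked, in the order asked, and still so for the second after the job is handed in, with the robot touching nothing.
It also fails if it takes over 58 s, if anything falls off the work surface, if the arm or the gripper's body presses on something with over 40 N, if the wrist force passes 120 N, or if a joint passes its speed limit or range.

ROBOT

A 6-joint arm with a two-finger parallel gripper is mounted at the origin on the work surface. World frame = base frame: x ahead of the robot, y to its left, z up, the work surface at z = 0. Lengths are in m, angles in degrees, forces in N, time in s.
With the tool pointing down it reaches from about 0.3 to 0.75 m from the base axis. Payload 8.5 kg.
Tool frame: the origin (TCP) lies at the very end of the fingers, on their centre line; the grasp point (between the pads) lies 19 mm behind it; x points along the fingers, y is the direction in which the jaws open and shut, and the axes are right-handed (so a half turn about x gives the same grasp; the last joint's range is limited). The gripper opens to 85 mm and grips with 20 to 120 N. Pads are 22 mm wide; open, the fingers measure 114 mm over their backs; the gripper's body (76 mm by 85 mm) begins 54 mm behind the grasp point. The pads swing forward as they close: fully open they stand 13 mm farther back than shut.
Start: joints at [53.554, 21.807, 74.336, -0, 83.858, -12.336], TCP at [0.225, 0.502, 0.211] pointing down, gripper open.
Joint ranges: [-178.18, 178.18], [-50.72, 133.34], [12.68, 142.11], [-81.47, 261.47], [9.98, 163.14], [-165.26, 165.26]. Speed limits (degrees/s): [136.94, 136.94, 180, 180, 180, 180].

INTERFACE

Orientations are given as a 3x3 rotation matrix whose columns are the frame's x, y, z axes.
In Python, from rig import sensors, cams, env gives the robot as it stands.
- The arm moves only by the shell command python3 -m crank 'ROWS' [FORCE]. ROWS is a JSON object of lists of equal length, an entry for each row: "hand": the closure in counts, from 0 (fully open) to 255 (shut); "translation": the shift along the tool's x, y, z in m, a list of three; "dr": the turn, a rotation vector about the tool's x, y, z in rad, a list of three. A call has 1 to 5 rows; each row is the pose to reach, as a shift and turn from the pose commanded when the call began, along the tool's axes at that moment; what a row does not reach only later rows make up. A row lasts 1/10 s, in which the tool goes at most 50 mm and 8.59 degrees, less where a joint would pass 70% of its speed; a pose out of reach is approached as far as the arm can. A call with a gripper value outside its range is refused whole. The fingers move at their own pace and stop on an object; FORCE is the grip in N (left out, the last holds). Time passes only in rows, so rows that repeat a pose let the fingers close. It gives the time, the measured TCP pose, the force and the opening at its end, in the units of the state.
- sensors.observe(): the state, without advancing time (a new reading comes with each control period).
- cams.get_image(name): name is "scene" or "side" or "wrist"; returns (picture, depth): 384x512x3 uint8, blue, green, red; 384x512 float32, m along the optical axis (not along the pixel's ray), 0 where there is no reading.
- cams.calibration(name): a dict with "vertical_fov" (degrees; the focal length in pixels is half the picture's height over the tangent of half this angle, whatever the lens; pixels are square), "cx", "cy" (the principal point, pixels), "extrinsics" (4x4, takes a point from camera to world coordinates). Camera axes: x right, y down, z forward; pixel columns grow to the right and rows downward; lengths in m; the calibration is good to about 2 mm. A picture is of the moment at which its call begins: read the wrist's pose just before it. calibration takes no time and is no camera call; for the wrist camera it gives the pose at the moment of the call.
- env.close_job(): hands the job in, once; it reports no verdict.
The state is a dict: "time_s": time; "q": joint angles; "qvel": joint speeds; "joint_efforts": joint torques, N m; "position": TCP position; "tool_rot": TCP orientation; "ft_force": force on the tool from outside, world axes, zero at the start; "wrist_torque": the same for the moment, N m; "grip_width": finger opening in m.
Only numpy, scipy, OpenCV 4.12 (cv2) and the standard library are available. Lean on these libraries where they do the work, as an engineer would, in place of code of your own. Each camera call takes 0.05 s, during which the arm holds its last target. There are 200 camera calls.

## Working session

There is one attempt and no reset: what is moved stays moved. The work goes in short steps, Python scripts to look and compute and a shell command to move; the robot and the scene stay as the last step left them, time stands still between calls to the robot, and variables do not carry over. Pictures are saved under pics/ and viewed, about 8 in all and at most 12, crops included, and the job is handed in when it is done.

```bash
mkdir -p pics; ls; python3 - <<'E'
from rig import sensors,cams
import cv2,numpy as np
s=sensors.observe();print({k:np.round(v,3).tolist() for k,v in s.items()})
a=[]
for n in("scene","side"):
    c=cams.calibration(n);print(n,c["vertical_fov"],c["cx"],c["cy"],np.round(c["extrinsics"],3).tolist())
    p,d=cams.get_image(n);cv2.imwrite(f"pics/{n}0.png",p);np.save(f"pics/{n}0.npy",d)
E
```

```text
pics
{'time_s': 0.0, 'q': [53.555, 21.84, 74.386, -0.0, 83.858, -12.335], 'qvel': [0.034, 0.09, 0.01, 0.128, -0.05, 0.043], 'joint_efforts': [0.001, -44.845, -23.128, -0.0, 0.005, -0.0], 'position': [0.224, 0.502, 0.211], 'tool_rot': [[-0.001, 0.409, 0.913], [-0.001, 0.913, -0.409], [-1.0, -0.001, -0.0]], 'ft_force': [-0.048, -0.018, 1.007], 'wrist_torque': [0.04, -0.015, 0.014], 'grip_width': 0.085}
scene 53.23642967390426 256.0316633944051 186.4488456601301 [[0.483, 0.618, -0.62, 1.344], [0.876, -0.348, 0.335, -0.346], [-0.009, -0.705, -0.709, 0.913], [0.0, 0.0, 0.0, 1.0]]
side 49.859323401913166 250.42640213990683 188.97401864496828 [[0.989, -0.12, 0.089, 0.439], [-0.149, -0.774, 0.615, -0.947], [-0.005, -0.622, -0.783, 1.318], [0.0, 0.0, 0.0, 1.0]]
```

View pics/scene0.png

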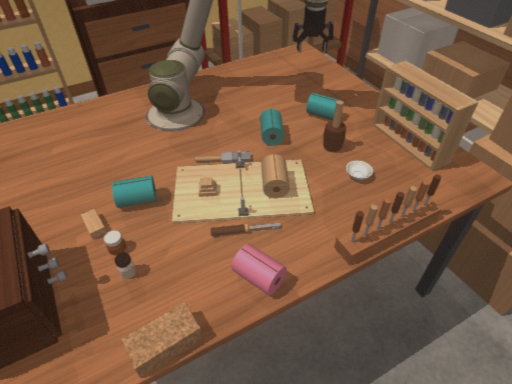

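View pics/side0.png

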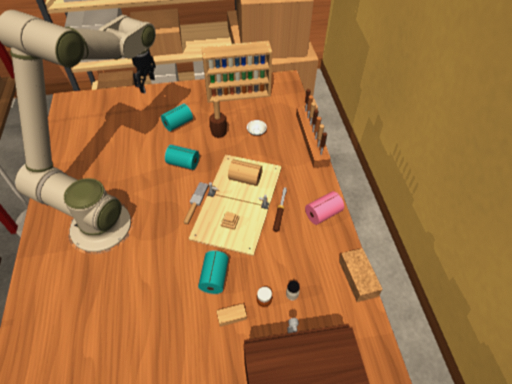

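The scene view shows the blank at about (275,175), the plinth at (207,187), and the scriber posts at about (238,160) and (242,210). The side view shows the blank at (245,173), the plinth at (230,220), and the posts at (211,190) and (265,203).

```bash
cat > h.py <<'E'
import numpy as np,cv2
from rig import cams
def K(n,c=None):
    c=c or cams.calibration(n);f=192/np.tan(np.radians(c["vertical_fov"]/2));return f,c["cx"],c["cy"],np.array(c["extrinsics"])
def cloud(n,d,c=None):
    f,cx,cy,T=K(n,c);v,u=np.mgrid[:384,:512]
    P=np.stack([(u-cx)/f*d,(v-cy)/f*d,d],-1);return P@T[:3,:3].T+T[:3,3]
def ray(n,uv,z,c=None):
    f,cx,cy,T=K(n,c);r=T[:3,:3]@np.array([(uv[0]-cx)/f,(uv[1]-cy)/f,1]);return T[:3,3]+r*(z-T[2,3])/r[2]
E
python3 - <<'E'
from h import *
for n in("scene","side"):
    p=cv2.imread(f"pics/{n}0.png");d=np.load(f"pics/{n}0.npy");W=cloud(n,d)
    hsv=cv2.cvtColor(p,cv2.COLOR_BGR2HSV)
    seed={"scene":(200,200),"side":(215,230)}[n];print(n,hsv[seed[1],seed[0]],W[seed[1],seed[0]], 'table',W[300,100 if n=='side' else 260])
    near=(W[...,0]>.2)&(W[...,0]<.9)&(abs(W[...,1])<.4)&(d>0)
    m=near&(W[...,2]>.006)&(W[...,2]<.02)&(hsv[...,2]>150)
    k,l,st,_=cv2.connectedComponentsWithStats(m.astype(np.uint8));i=1+st[1:,4].argmax()
    b=W[l==i];r=cv2.minAreaRect(b[:,:2].astype(np.float32)*1000);print('board',len(b),r,b[:,2].mean())
    box=cv2.boxPoints(r);q=W[...,:2]*1000
    ins=np.array([[cv2.pointPolygonTest(box,(float(x),float(y)),True) if a else -99 for (x,y),a in zip(R,N)] for R,N in zip(q,near)])
    hi=(ins>2)&(W[...,2]>.03)
    k,l,st,_=cv2.connectedComponentsWithStats(hi.astype(np.uint8))
    for i in range(1,k):
        if st[i,4]<12: continue
        g=W[l==i];t=g[g[:,2]>g[:,2].max()-.012]
        print(st[i],'zmax',g[:,2].max().round(3),'topmean',t.mean(0).round(3),'top rect',cv2.minAreaRect(t[:,:2].astype(np.float32)*1000))
    dark=(ins>4)&(W[...,2]<.018)&(hsv[...,2]<140)
    g=W[dark]; print('dark',len(g),g.mean(0).round(3))
    cr={"scene":(165,140,160,95),"side":(180,145,115,115)}[n];x,y,w,h=cr
    cv2.imwrite(f"pics/{n}0c.png",cv2.resize(p[y:y+h,x:x+w],None,fx=5,fy=5,interpolation=cv2.INTER_CUBIC))
E
```

```text
scene [ 20  87 208] [ 0.51971187 -0.10630832  0.0096949 ] table [ 9.14688624e-01 -1.06744937e-01  5.92536141e-04]
board 5622 ((535.9358520507812, 35.40367126464844), (440.56927490234375, 256.6640319824219), 65.88758087158203) 0.010665112257886092
[238 150   4  13  45] zmax 0.079 topmean [0.437 0.08  0.073] top rect ((437.6475524902344, 79.95207977294922), (11.247392654418945, 9.670665740966797), 17.03315544128418)
[262 154  28  41 975] zmax 0.098 topmean [0.584 0.134 0.092] top rect ((580.840576171875, 136.489013671875), (53.58399963378906, 126.61964416503906), 63.502201080322266)
[199 177  17  15 197] zmax 0.056 topmean [ 0.495 -0.067  0.052] top rect ((491.3759765625, -66.58549499511719), (35.812705993652344, 41.19609069824219), 65.4083480834961)
[241 197   5  13  48] zmax 0.079 topmean [ 0.638 -0.011  0.074] top rect ((637.1100463867188, -10.944185256958008), (9.151846885681152, 12.04549789428711), 61.48661422729492)
dark 475 [ 0.66   0.105 -0.524]
side [ 22 107 236] [ 0.42699627 -0.09457511  0.01334305] table [ 0.01801231 -0.30584782  0.00239909]
board 4586 ((527.2272338867188, 40.593109130859375), (464.6887512207031, 276.28057861328125), 65.49726867675781) 0.013599244062575832
[228 159  35  26 659] zmax 0.104 topmean [0.573 0.133 0.096] top rect ((573.4981689453125, 133.09091186523438), (54.80531692504883, 121.22579956054688), 61.6373405456543)
[209 182   9  11  42] zmax 0.083 topmean [0.43  0.081 0.078] top rect ((429.263671875, 81.09180450439453), (14.142212867736816, 8.240056991577148), 86.52713012695312)
[258 194   9  10  40] zmax 0.085 topmean [ 0.63  -0.012  0.079] top rect ((629.5409545898438, -12.415506362915039), (13.300094604492188, 7.6938090324401855), 81.33047485351562)
[221 211  17  17 183] zmax 0.063 topmean [ 0.486 -0.068  0.056] top rect ((485.5421447753906, -67.11724090576172), (39.27212142944336, 36.48173141479492), 62.0621452331543)
dark 21 [0.5   0.055 0.012]
```

View pics/scene0c.png

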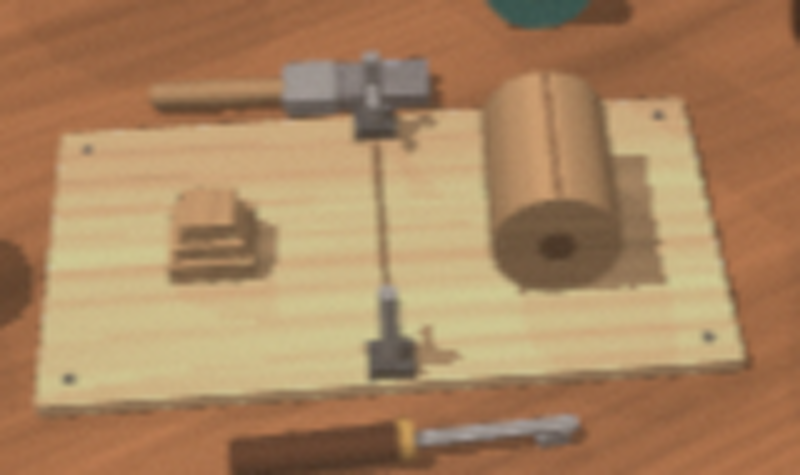

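The board's long axis runs at about 65.7° in world, centred near (0.534, 0.035). The blank is about 110 mm from the line, skewed a few degrees. I'll move above it with the jaws along its axis and use the wrist camera.

```bash
python3 -c "
from h import *
print('mallet',ray('scene',(334,140),.04),ray('side',(218,130),.04))"
python3 -m crank '{"hand":[0,0,0,0,0],"translation":[[-0.03,-0.017,0.03],[-0.045,-0.034,0.074],[-0.05,-0.051,0.118],[-0.05,-0.068,0.162],[-0.05,-0.085,0.207]],"dr":[[0,0,0],[0,0,0],[0,0,0],[0,0,0],[0,0,0]]}'
python3 -m crank '{"hand":[0,0,0,0,0],"translation":[[0,-0.017,0.044],[0,-0.034,0.088],[0,-0.051,0.132],[0,-0.068,0.176],[0,-0.085,0.22]],"dr":[[0,0,0],[0,0,0],[0,0,0],[0,0,0],[0,0,0]]}'
python3 -m crank '{"hand":[100,100,100,100,100],"translation":[[0,-0.017,0.044],[0,-0.017,0.044],[0,-0.017,0.044],[0,-0.017,0.044],[0,-0.017,0.044]],"dr":[[0.14,0,0],[0.28,0,0],[0.42,0,0],[0.56,0,0],[0.70,0,0]]}'
python3 -m crank '{"hand":[100,100,100,100,100],"translation":[[0,0,0],[0,0,0],[0,0,0],[0,0,0],[0,0,0]],"dr":[[0.14,0,0],[0.28,0,0],[0.42,0,0],[0.56,0,0],[0.70,0,0]]}'
python3 -m crank '{"hand":[100,100,100],"translation":[[0,0,0],[0,0,0],[0,0,0]],"dr":[[0.10,0,0],[0.19,0,0],[0.19,0,0]]}'
python3 - <<'E'
from h import *;from rig import sensors
import json
s=sensors.observe();c=cams.calibration("wrist");p,d=cams.get_image("wrist");cv2.imwrite("pics/w1.png",p);np.save("pics/w1.npy",d)
json.dump({k:np.asarray(v).tolist() for k,v in c.items()},open("pics/w1.json","w"))
E
```

```text
mallet [0.51143187 0.42831188 0.04      ] [0.49149013 0.41216328 0.04      ]
time_s: 0.6
position: [0.3797, 0.3384, 0.2611]
tool_rot: [[-0.0, 0.408, 0.913], [0.0, 0.913, -0.408], [-1.0, 0.0, -0.0]]
ft_force: [0.1, 1.3, -0.3]
grip_width: 0.0854
time_s: 1.1
position: [0.5459, 0.1708, 0.2608]
tool_rot: [[-0.001, 0.409, 0.913], [0.0, 0.913, -0.409], [-1.0, -0.0, -0.001]]
ft_force: [0.9, 0.7, 0.1]
grip_width: 0.0853
time_s: 1.6
position: [0.5781, 0.1388, 0.2606]
tool_rot: [[-0.001, 0.903, 0.43], [-0.0, 0.43, -0.903], [-1.0, -0.001, -0.0]]
ft_force: [0.7, -0.5, 0.2]
grip_width: 0.0517
time_s: 2.1
position: [0.578, 0.1389, 0.2607]
tool_rot: [[-0.001, 0.967, -0.253], [-0.0, -0.253, -0.967], [-1.0, -0.001, 0.0]]
ft_force: [-0.0, -0.2, 0.6]
grip_width: 0.052
time_s: 2.4
position: [0.578, 0.1389, 0.2607]
tool_rot: [[-0.001, 0.904, -0.427], [-0.0, -0.427, -0.904], [-1.0, -0.001, 0.0]]
ft_force: [0.4, -0.1, 0.4]
grip_width: 0.0519
```

View pics/w1.png

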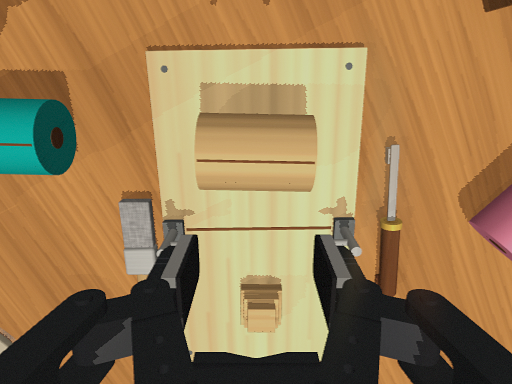

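The wrist view shows the middle line from about (187,229) to (331,228). The pencil line runs from (197,161) to (315,163), with the blank across rows 113–190 and clear of everything.

```bash
python3 - <<'E'
from h import *
import json
c=json.load(open("pics/w1.json"));p=cv2.imread("pics/w1.png");d=np.load("pics/w1.npy")
R=lambda uv,z:ray("wrist",uv,z,c)[:2]
print(np.round(c["extrinsics"],3).tolist())
g=p.astype(int).sum(2)
def line(cols,r0,r1):
    ys=[]
    for x in cols:
        col=g[r0:r1,x];w=np.clip(np.median(col)-40-col,0,None);ys.append((w*np.arange(r0,r1)).sum()/max(w.sum(),1e-9))
    k=np.polyfit(cols,ys,1);return k
k1=line(np.arange(200,310),222,236);k2=line(np.arange(202,312),154,170)
A,B=[R((x,np.polyval(k1,x)),.012) for x in(200,310)];C,D=[R((x,np.polyval(k2,x)),.096) for x in(196.5,316)]
ang=lambda a,b:np.degrees(np.arctan2(*(b-a)[::-1]))
print('midline',A,B,ang(A,B),'pencil',C,D,ang(C,D),np.linalg.norm(D-C),'mid',(C+D)/2)
cor=[R(q,.012) for q in((147,51),(366,47))];print('corners',cor,ang(*cor))
W=cloud("wrist",d,c);m=(W[...,2]>.03)&(W[...,2]<.11)&(d>0);m[:105]=0;m[196:]=0;m[:,:190]=0;m[:,325:]=0
P=W[m];u=(B-A)/np.linalg.norm(B-A)
n=np.array([-u[1],u[0]])   # board X, from the line towards blank
Q=np.c_[(P[:,:2]-A)@n,(P[:,:2]-A)@u,P[:,2]]
# circle fit in skewed frame
from scipy.optimize import least_squares
f=lambda v:np.hypot(Q[:,0]-v[0]-v[1]*(Q[:,1]-v[3]*0-np.mean(Q[:,1])),Q[:,2]-v[2])-.042
r=least_squares(f,[.11,0,.054,0],loss='soft_l1',f_scale=.002);print('X dist',r.x[0],'slope deg',np.degrees(np.arctan(r.x[1])),'z',r.x[2],'ymean',Q[:,1].mean(),Q[:,2].max())
E_=(np.array(cor).mean(0)-A);print('corner mid in (X,u):',E_@n,E_@u,'blank mid:',((C+D)/2-A)@n,((C+D)/2-A)@u,'n',n,'u',u,'A',A)
s=W[228,260];print('board pt depth',s)
E
```

```text
[[0.904, -0.407, -0.129, 0.611], [-0.427, -0.863, -0.27, 0.208], [-0.001, 0.3, -0.954, 0.422], [0.0, 0.0, 0.0, 1.0]]
midline [0.4625671  0.06611287] [0.59360213 0.00660484] -24.4246218249608 pencil [0.52448876 0.16156841] [0.62916171 0.10959367] -26.406425830736733 0.11686659550444461 mid [0.57682524 0.13558104]
corners [array([0.51152965, 0.2838624 ]), array([0.73447113, 0.1831582 ])] -24.30902133948725
X dist 0.1101423147635832 slope deg -2.029732186902545 z 0.05274587376690705 ymean 0.07426479201861248 0.09742955336869297
corner mid in (X,u): 0.2187548512111256 0.0768573612585106 blank mid: 0.11049644221861211 0.0753079335275177 n [0.41349574 0.91050605] u [ 0.91050605 -0.41349574] A [0.4625671  0.06611287]
board pt depth [0.5344572  0.03442027 0.01335228]
```

Blank: 110 mm from the line, with a skew of 2° and centred to about 2 mm. +tool z is the rolling direction. I'll descend about 15 mm upstream of its top.

```bash

python3 -m crank '{"hand":[100,100,100,100,100],"translation":[[0.04,0,-0.006],[0.08,0,-0.012],[0.12,0,-0.012],[0.145,0,-0.012],[0.145,0,-0.012]],"dr":[[0,0,0],[0,0,0],[0,0,0],[0,0,0],[0,0,0]]}'
python3 -m crank '{"hand":[100,100,100,100,100],"translation":[[0.003,0,0],[0.006,0,0],[0.009,0,0],[0.012,0,0],[0.012,0,0]],"dr":[[0,0,0],[0,0,0],[0,0,0],[0,0,0],[0,0,0]]}'
python3 - <<'E'
from h import *
p,d=cams.get_image("wrist");cv2.imwrite("pics/w2.png",p)
E
```

```text
time_s: 2.95
position: [0.5814, 0.1496, 0.1126]
tool_rot: [[-0.007, 0.906, -0.424], [-0.0, -0.424, -0.906], [-1.0, -0.007, 0.004]]
ft_force: [0.6, 0.5, -0.2]
grip_width: 0.0516
time_s: 3.45
position: [0.5832, 0.1498, 0.1041]
tool_rot: [[-0.0, 0.905, -0.426], [-0.0, -0.426, -0.905], [-1.0, -0.0, 0.0]]
ft_force: [-0.9, -0.4, 0.2]
grip_width: 0.052
```

View pics/w2.png

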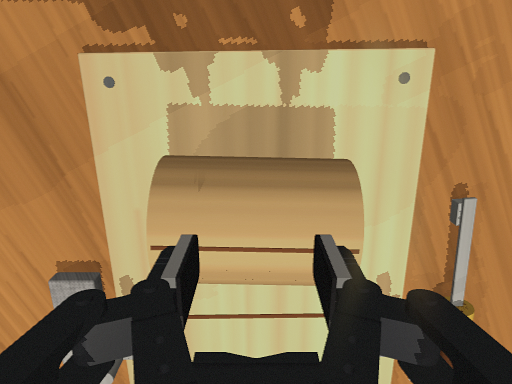

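The fingertips are above the pencil line (about (190,240) and (325,240)), evenly spread along the axis. There is no contact yet, so I'll lower slowly.

```bash

python3 -m crank '{"hand":[100,100,100,100],"translation":[[0.002,0,0],[0.004,0,0],[0.006,0,0],[0.006,0,0]],"dr":[[0,0,0],[0,0,0],[0,0,0],[0,0,0]]}'
python3 -m crank '{"hand":[100,100,100],"translation":[[0.001,0,0],[0.002,0,0],[0.002,0,0]],"dr":[[0,0,0],[0,0,0],[0,0,0]]}'
```

```text
time_s: 3.9
position: [0.5831, 0.1498, 0.0978]
tool_rot: [[-0.001, 0.905, -0.426], [-0.0, -0.426, -0.905], [-1.0, -0.001, 0.0]]
ft_force: [-0.2, 0.1, 0.0]
grip_width: 0.0518
time_s: 4.2
position: [0.5832, 0.1498, 0.096]
tool_rot: [[-0.0, 0.905, -0.426], [-0.0, -0.426, -0.905], [-1.0, -0.0, 0.0]]
ft_force: [0.1, -0.4, -0.7]
grip_width: 0.0518
```

```bash

python3 -m crank '{"hand":[100,100,100],"translation":[[0.001,0,0],[0.0015,0,0],[0.0015,0,0]],"dr":[[0,0,0],[0,0,0],[0,0,0]]}' | sed -n '1,2p;4p'
python3 -m crank '{"hand":[100,100,100],"translation":[[0.001,0,0],[0.0015,0,0],[0.0015,0,0]],"dr":[[0,0,0],[0,0,0],[0,0,0]]}'| sed -n '1,2p;4p'
```

```text
time_s: 4.5
position: [0.5833, 0.1498, 0.0945]
ft_force: [0.8, -0.3, 0.1]
time_s: 4.8
position: [0.5833, 0.1498, 0.093]
ft_force: [-0.8, -0.4, 0.0]
```

```bash

python3 -m crank '{"hand":[100,100,100],"translation":[[0.0005,0,0],[0.001,0,0],[0.001,0,0]],"dr":[[0,0,0],[0,0,0],[0,0,0]]}' | sed -n '1,2p;4p'
python3 -m crank '{"hand":[100,100,100],"translation":[[0.0005,0,0],[0.001,0,0],[0.001,0,0]],"dr":[[0,0,0],[0,0,0],[0,0,0]]}'| sed -n '1,2p;4p'
```

```text
time_s: 5.1
position: [0.5832, 0.1498, 0.092]
ft_force: [0.3, -0.8, -0.9]
time_s: 5.4
position: [0.5833, 0.1498, 0.091]
ft_force: [-0.5, -0.5, -0.4]
```

```bash

python3 -m crank '{"hand":[100,100,100],"translation":[[0.0005,0,0],[0.001,0,0],[0.001,0,0]],"dr":[[0,0,0],[0,0,0],[0,0,0]]}' | sed -n '1,2p;4p'
python3 -m crank '{"hand":[100,100,100],"translation":[[0.0005,0,0],[0.001,0,0],[0.001,0,0]],"dr":[[0,0,0],[0,0,0],[0,0,0]]}'| sed -n '1,2p;4p'
```

```text
time_s: 5.7
position: [0.5833, 0.1498, 0.0901]
ft_force: [-0.4, 1.0, -0.1]
time_s: 6.0
position: [0.5833, 0.1498, 0.089]
ft_force: [0.5, 0.2, 0.1]
```

```bash

python3 -m crank '{"hand":[100,100,100],"translation":[[0.0005,0,0],[0.001,0,0],[0.001,0,0]],"dr":[[0,0,0],[0,0,0],[0,0,0]]}' | sed -n '1,2p;4p'
python3 -m crank '{"hand":[100,100,100],"translation":[[0.0005,0,0],[0.001,0,0],[0.001,0,0]],"dr":[[0,0,0],[0,0,0],[0,0,0]]}'| sed -n '1,2p;4p'
python3 - <<'E'
from h import *
p,d=cams.get_image("wrist");cv2.imwrite("pics/w3.png",p)
E
```

```text
time_s: 6.3
position: [0.5832, 0.1498, 0.088]
ft_force: [-0.3, -0.2, 0.9]
time_s: 6.6
position: [0.5833, 0.1498, 0.087]
ft_force: [-0.2, 0.1, -0.3]
```

View pics/w3.png

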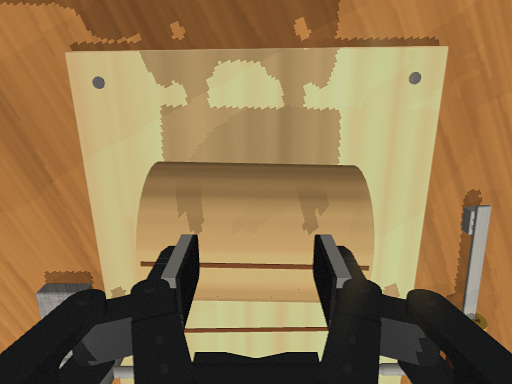

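The pencil line is at row 265 and the tips at row 237, still with a gap. I'll read the fingertip height from the depth image.

```bash
python3 - <<'E'
from h import *
from rig import sensors
c=cams.calibration("wrist");s=sensors.observe();p,d=cams.get_image("wrist");W=cloud("wrist",d,c)
R=np.array(s["tool_rot"]);T=(W-np.array(s["position"]))@R
for u in(187,192,196,318,323,328):
    print(u,[(v,np.round(T[v,u]*1000,1).tolist(),round(W[v,u,2]*1000,1)) for v in(232,240,246,256)])
E
```

```text
187 [(232, [-4.8, -34.5, -1.4], np.float64(91.9)), (240, [-31.6, -28.8, -10.5], np.float64(118.7)), (246, [-37.8, -27.6, -11.0], np.float64(124.8)), (256, [-46.0, -26.0, -11.1], np.float64(133.1))]
192 [(232, [-5.1, -31.9, -1.6], np.float64(92.2)), (240, [-31.4, -26.7, -10.4], np.float64(118.5)), (246, [-36.1, -25.9, -10.1], np.float64(123.1)), (256, [-37.1, -26.0, -6.1], np.float64(124.1))]
196 [(232, [-5.0, -29.9, -1.5], np.float64(92.0)), (240, [-26.0, -26.1, -7.7], np.float64(113.1)), (246, [-27.3, -26.0, -5.4], np.float64(114.3)), (256, [-28.0, -26.1, -1.0], np.float64(115.1))]
318 [(232, [-4.0, 31.4, -1.0], np.float64(91.1)), (240, [-31.4, 26.2, -10.4], np.float64(118.4)), (246, [-34.1, 25.8, -9.0], np.float64(121.2)), (256, [-35.2, 25.8, -5.0], np.float64(122.2))]
323 [(232, [-4.4, 33.8, -1.3], np.float64(91.5)), (240, [-31.4, 28.3, -10.4], np.float64(118.5)), (246, [-37.8, 27.0, -11.0], np.float64(124.9)), (256, [-43.0, 26.2, -9.4], np.float64(130.1))]
328 [(232, [-3.6, 36.6, -0.8], np.float64(90.6)), (240, [-32.5, 30.1, -10.9], np.float64(119.5)), (246, [-37.6, 29.1, -10.9], np.float64(124.7)), (256, [-45.2, 27.6, -10.6], np.float64(132.2))]
```

The depth suggests the tips sit about 26–30 mm behind the nominal TCP at this opening, so there is still a gap. I'll keep lowering under force checks.

```bash

python3 -m crank '{"hand":[100,100,100,100],"translation":[[0.001,0,0],[0.002,0,0],[0.003,0,0],[0.003,0,0]],"dr":[[0,0,0],[0,0,0],[0,0,0],[0,0,0]]}' | sed -n '1,2p;4p'
python3 - <<'E'
from h import *
from rig import sensors
c=cams.calibration("wrist");s=sensors.observe();p,d=cams.get_image("wrist");W=cloud("wrist",d,c)
R=np.array(s["tool_rot"]);T=(W-np.array(s["position"]))@R
m=(abs(abs(T[...,1])-.031)<.006)&(abs(T[...,2])<.013)&(W[...,2]>.1)&(W[...,2]<.16)&(d>0)
for sg in(-1,1):
    q=T[m&(np.sign(T[...,1])==sg)];print(sg,len(q),np.round(q[q[:,0].argsort()[-6:]]*1000,1).tolist(),'z',np.percentile(q[:,2],[1,99])*1000)
cv2.imwrite("pics/w4.png",cv2.resize(p[200:300,140:380],None,fx=3,fy=3,interpolation=cv2.INTER_NEAREST))
E
```

```text
time_s: 7.1
position: [0.5832, 0.1498, 0.0839]
ft_force: [-0.7, -0.1, -0.4]
-1 3078 [[-23.1, -26.1, -0.3], [-23.1, -26.0, 8.0], [-23.1, -26.0, 7.5], [-22.6, -26.2, 8.8], [-22.5, -26.2, -0.4], [-22.0, -26.2, -2.2]] z [-12.82105224  10.57514356]
1 3094 [[-22.8, 25.9, 8.2], [-22.7, 25.9, -0.5], [-22.4, 25.9, -1.4], [-22.3, 25.9, 7.4], [-22.3, 25.9, -1.8], [-21.8, 26.0, 8.2]] z [-12.75458426  10.63787464]
```

View pics/w4.png

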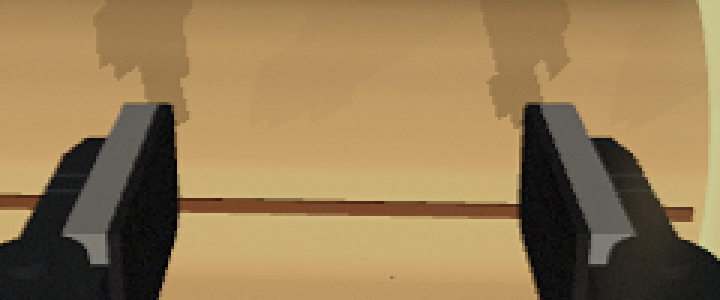

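Both fingers stand evenly over the blank, with the pencil line at crop row 205. Tips are roughly 22 mm behind the TCP. Lowering continues.

```bash

python3 -m crank '{"hand":[100,100,100,100],"translation":[[0.001,0,0],[0.002,0,0],[0.003,0,0],[0.003,0,0]],"dr":[[0,0,0],[0,0,0],[0,0,0],[0,0,0]]}' | sed -n '1,2p;4p'
python3 -m crank '{"hand":[100,100,100],"translation":[[0.001,0,0],[0.002,0,0],[0.002,0,0]],"dr":[[0,0,0],[0,0,0],[0,0,0]]}' | sed -n '1,2p;4p'
python3 -m crank '{"hand":[100,100,100],"translation":[[0.001,0,0],[0.0015,0,0],[0.0015,0,0]],"dr":[[0,0,0],[0,0,0],[0,0,0]]}' | sed -n '1,2p;4p'
```

```text
time_s: 7.55
position: [0.5832, 0.1498, 0.0809]
ft_force: [0.5, -0.3, -0.4]
time_s: 7.85
position: [0.5832, 0.1498, 0.079]
ft_force: [-0.6, 0.3, -0.1]
time_s: 8.15
position: [0.5832, 0.1498, 0.0775]
ft_force: [0.5, 0.5, -0.0]
```

```bash

python3 -m crank '{"hand":[100,100,100],"translation":[[0.0005,0,0],[0.001,0,0],[0.001,0,0]],"dr":[[0,0,0],[0,0,0],[0,0,0]]}' | sed -n '1,2p;4p'
python3 -m crank '{"hand":[100,100,100],"translation":[[0.0005,0,0],[0.001,0,0],[0.001,0,0]],"dr":[[0,0,0],[0,0,0],[0,0,0]]}' | sed -n '1,2p;4p'
python3 - <<'E'
from h import *
p,d=cams.get_image("scene");q,_=cams.get_image("wrist")
a=cv2.resize(p[100:220,200:340],None,fx=4,fy=4,interpolation=cv2.INTER_CUBIC)
cv2.imwrite("pics/s5.png",a);cv2.imwrite("pics/w5.png",q)
E
```

```text
time_s: 8.45
position: [0.5833, 0.1498, 0.0765]
ft_force: [0.5, 0.1, 0.3]
time_s: 8.75
position: [0.5832, 0.1498, 0.0755]
ft_force: [-0.3, -0.5, 0.0]
```

View pics/s5.png

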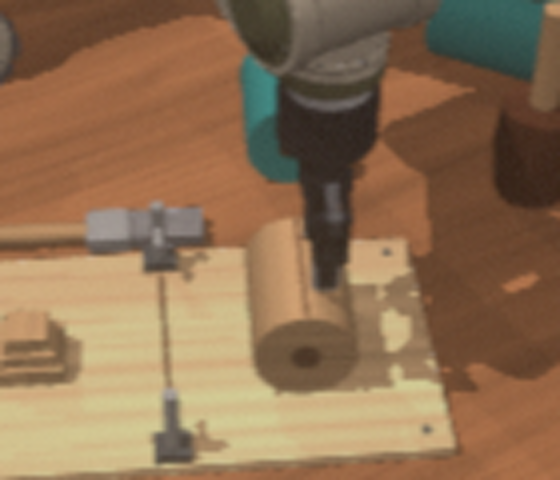

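The fingertips sit just over the blank's upper right shoulder at crop (328,288), with its end disc at (306,355) unmoved. Lowering another few mm.

```bash

python3 -m crank '{"hand":[100,100,100],"translation":[[0.0005,0,0],[0.001,0,0],[0.001,0,0]],"dr":[[0,0,0],[0,0,0],[0,0,0]]}' | sed -n '1,2p;4p'
python3 -m crank '{"hand":[100,100,100],"translation":[[0.0005,0,0],[0.001,0,0],[0.001,0,0]],"dr":[[0,0,0],[0,0,0],[0,0,0]]}' | sed -n '1,2p;4p'
python3 - <<'E'
from h import *
from rig import sensors
c=cams.calibration("wrist");s=sensors.observe();p,d=cams.get_image("wrist");W=cloud("wrist",d,c)
R=np.array(s["tool_rot"]);T=(W-np.array(s["position"]))@R
for u in(192,323):print([(v,np.round(T[v,u]*1000,1).tolist()) for v in range(228,246,2)])
E
```

```text
time_s: 9.15
position: [0.5833, 0.1498, 0.0745]
ft_force: [0.2, -0.8, 0.2]
time_s: 9.45
position: [0.5832, 0.1498, 0.0735]
ft_force: [0.2, 0.0, 0.4]
[(228, [-14.4, -29.9, -8.1]), (230, [-14.3, -29.9, -7.0]), (232, [-15.5, -29.8, -6.5]), (234, [-15.9, -29.7, -5.7]), (236, [-28.3, -27.2, -10.8]), (238, [-29.7, -27.0, -10.5]), (240, [-31.4, -26.7, -10.4]), (242, [-33.0, -26.4, -10.3]), (244, [-35.7, -25.9, -10.8])]
[(228, [-13.3, 31.8, -7.5]), (230, [-14.6, 31.6, -7.1]), (232, [-14.2, 31.7, -5.9]), (234, [-14.7, 31.7, -5.1]), (236, [-28.4, 28.8, -10.8]), (238, [-29.6, 28.6, -10.4]), (240, [-32.3, 28.1, -10.9]), (242, [-34.0, 27.8, -10.8]), (244, [-35.2, 27.6, -10.5])]
```

```bash

python3 -m crank '{"hand":[100,100,100],"translation":[[0.001,0,0],[0.002,0,0],[0.002,0,0]],"dr":[[0,0,0],[0,0,0],[0,0,0]]}' | sed -n '1,2p;4p'
python3 -m crank '{"hand":[100,100,100],"translation":[[0.0005,0,0],[0.001,0,0],[0.001,0,0]],"dr":[[0,0,0],[0,0,0],[0,0,0]]}' | sed -n '1,2p;4p'
python3 -m crank '{"hand":[100,100,100],"translation":[[0.0005,0,0],[0.001,0,0],[0.001,0,0]],"dr":[[0,0,0],[0,0,0],[0,0,0]]}' | sed -n '1,2p;4p'
```

```text
time_s: 9.8
position: [0.5834, 0.1498, 0.0717]
ft_force: [1.2, 0.6, 1.4]
time_s: 10.1
position: [0.5836, 0.1501, 0.0714]
ft_force: [-0.9, 1.0, 7.1]
time_s: 10.4
position: [0.5838, 0.1503, 0.0712]
ft_force: [-2.0, 2.5, 11.4]
```

Contact at TCP z ≈ 0.0718 with about 5 N/mm stiffness; now pressing at 11 N. First stroke along +tool z.

```bash

python3 -m crank '{"hand":[100,100,100,100,100],"translation":[[-0.0003,0,0.003],[-0.0005,0,0.007],[-0.0005,0,0.012],[-0.0005,0,0.017],[-0.0005,0,0.022]],"dr":[[0,0,0],[0,0,0],[0,0,0],[0,0,0],[0,0,0]]}' | sed -n '1,2p;4p'
python3 -m crank '{"hand":[100,100,100,100,100],"translation":[[0,0,0.005],[0,0,0.01],[0,0,0.014],[0,0,0.016],[0,0,0.016]],"dr":[[0,0,0],[0,0,0],[0,0,0],[0,0,0],[0,0,0]]}' | sed -n '1,2p;4p'
cat > m.py <<'E'
from h import *
import sys
from rig import sensors
# blank pose in board frame from wrist or scene cloud
A=np.array([.5327,.0343]);n=np.array([.4135,.9105]);u=np.array([.9105,-.4135])
def blank(cam,name=None):
    c=cams.calibration(cam);p,d=cams.get_image(cam);W=cloud(cam,d,c)
    if name:cv2.imwrite(name,p)
    X=(W[...,:2]-A)@n;Y=(W[...,:2]-A)@u;h=cv2.cvtColor(p,cv2.COLOR_BGR2HSV)
    m=(d>0)&(X>-.05)&(X<.16)&(abs(Y)<.07)&(W[...,2]>.05)&(W[...,2]<.1)&(h[...,2]>60)&(h[...,1]>60)
    Q=np.c_[X[m],Y[m],W[m][:,2]]
    from scipy.optimize import least_squares
    f=lambda v:np.hypot(Q[:,0]-v[0]-v[1]*Q[:,1],Q[:,2]-v[2])-.042
    b=None
    for x0 in(.0,.03,.06,.09,.12):
        r=least_squares(f,[x0,-.03,.054],loss='soft_l1',f_scale=.002)
        if b is None or r.cost<b.cost:b=r
    g=Q[abs(f(b.x))<.003]
    return dict(X=round(b.x[0]*1e3,1),skew=round(np.degrees(b.x[1]),1),z=round(b.x[2]*1e3,1),Y=np.percentile(g[:,1],[1,99]).round(3).tolist(),n=len(Q),inl=len(g))
s=sensors.observe();t=np.array(s["position"])[:2]-A
print('tcp X,Y mm',(t@n*1e3).round(1),(t@u*1e3).round(1),'z',s["position"][2])
for a in sys.argv[1:]:print(a,blank(a,f"pics/m_{a}_{s['time_s']:.2f}.png"))
E
python3 m.py wrist scene side
```

```text
time_s: 10.9
position: [0.574, 0.1305, 0.0722]
ft_force: [-6.6, 2.8, 17.5]
time_s: 11.4
position: [0.5668, 0.116, 0.0722]
ft_force: [-7.5, 3.6, 18.9]
tcp X,Y mm 88.5 -2.7 z 0.07222191872441355
wrist {'X': np.float64(91.2), 'skew': np.float64(-2.1), 'z': np.float64(52.7), 'Y': [-0.062, 0.056], 'n': 34580, 'inl': 34565}
scene {'X': np.float64(94.2), 'skew': np.float64(-1.8), 'z': np.float64(51.5), 'Y': [-0.06, 0.061], 'n': 694, 'inl': 480}
side {'X': np.float64(92.0), 'skew': np.float64(-2.2), 'z': np.float64(55.3), 'Y': [-0.066, 0.053], 'n': 545, 'inl': 346}
```

The blank follows exactly at half rate (X = 91, skew -2.1°). I'll continue with slightly less press and cancel the small axial drag.

```bash

python3 -m crank '{"hand":[100,100,100,100,100],"translation":[[-0.0003,-0.0004,0.004],[-0.0007,-0.0008,0.009],[-0.001,-0.0012,0.014],[-0.001,-0.0014,0.019],[-0.001,-0.0015,0.024]],"dr":[[0,0,0],[0,0,0],[0,0,0],[0,0,0],[0,0,0]]}' | sed -n '1,2p;4p'
python3 -m crank '{"hand":[100,100,100,100,100],"translation":[[0,0,0.005],[0,-0.0001,0.01],[0,-0.0002,0.013],[0,-0.0002,0.015],[0,-0.0002,0.015]],"dr":[[0,0,0],[0,0,0],[0,0,0],[0,0,0],[0,0,0]]}' | sed -n '1,2p;4p'
python3 m.py wrist
```

```text
time_s: 12.05
position: [0.5557, 0.0941, 0.0716]
ft_force: [-0.5, 0.5, 2.6]
time_s: 12.55
position: [0.5488, 0.0807, 0.071]
ft_force: [-0.1, 0.4, 1.1]
tcp X,Y mm 48.9 -4.5 z 0.07096007773269995
wrist {'X': np.float64(69.4), 'skew': np.float64(-2.0), 'z': np.float64(52.7), 'Y': [-0.062, 0.055], 'n': 40850, 'inl': 40801}
```

```bash

python3 -m crank '{"hand":[100,100,100,100,100],"translation":[[-0.006,0,0],[-0.012,0,-0.01],[-0.012,0,-0.025],[-0.012,0,-0.036],[-0.012,0,-0.036]],"dr":[[0,0,0],[0,0,0],[0,0,0],[0,0,0],[0,0,0]]}' | sed -n '1,2p;4p'
python3 m.py wrist scene
```

```text
time_s: 13.1
position: [0.5648, 0.1152, 0.0829]
ft_force: [0.3, -0.0, 0.0]
tcp X,Y mm 86.9 -4.3 z 0.08289920509173443
wrist {'X': np.float64(69.3), 'skew': np.float64(-2.0), 'z': np.float64(52.7), 'Y': [-0.062, 0.055], 'n': 26260, 'inl': 26260}
scene {'X': np.float64(72.0), 'skew': np.float64(-1.2), 'z': np.float64(51.7), 'Y': [-0.06, 0.061], 'n': 737, 'inl': 524}
```

```bash

python3 -m crank '{"hand":[100,100,100,100,100],"translation":[[0.006,0,0],[0.0105,0,0],[0.012,0,0],[0.012,0,0.003],[0.012,-0.0001,0.007]],"dr":[[0,0,0],[0,0,0],[0,0,0],[0,0,0],[0,0,0]]}' | sed -n '1,2p;4p'
python3 -m crank '{"hand":[100,100,100,100,100],"translation":[[0,-0.0001,0.005],[0,-0.0002,0.01],[0,-0.0003,0.015],[0,-0.0004,0.02],[0,-0.0005,0.025]],"dr":[[0,0,0],[0,0,0],[0,0,0],[0,0,0],[0,0,0]]}' | sed -n '1,2p;4p'
python3 -m crank '{"hand":[100,100,100,100,100],"translation":[[0,-0.0001,0.005],[0,-0.0002,0.01],[0.0003,-0.0003,0.015],[0.0006,-0.0004,0.02],[0.0009,-0.0005,0.025]],"dr":[[0,0,0],[0,0,0],[0,0,0],[0,0,0],[0,0,0]]}' | sed -n '1,2p;4p'
python3 -m crank '{"hand":[100,100,100,100],"translation":[[0.0003,-0.0001,0.005],[0.0003,-0.0002,0.008],[0.0003,-0.0002,0.01],[0.0003,-0.0002,0.01]],"dr":[[0,0,0],[0,0,0],[0,0,0],[0,0,0]]}' | sed -n '1,2p;4p'
python3 m.py wrist
```

```text
time_s: 13.7
position: [0.5613, 0.1073, 0.0719]
ft_force: [-2.8, 3.2, 11.5]
time_s: 14.2
position: [0.55, 0.0846, 0.0723]
ft_force: [-3.9, 1.7, 13.5]
time_s: 14.7
position: [0.539, 0.0622, 0.0715]
ft_force: [-5.0, 2.1, 14.7]
time_s: 15.1
position: [0.5344, 0.0529, 0.0706]
ft_force: [-4.3, 0.1, 9.3]
tcp X,Y mm 17.6 -6.2 z 0.07060602006842767
wrist {'X': np.float64(35.4), 'skew': np.float64(-2.1), 'z': np.float64(52.7), 'Y': [-0.064, 0.054], 'n': 39999, 'inl': 39959}
```

```bash

python3 -m crank '{"hand":[100,100,100,100,100],"translation":[[-0.006,0,0],[-0.013,0,-0.01],[-0.013,0,-0.025],[-0.013,0,-0.036],[-0.013,0,-0.036]],"dr":[[0,0,0],[0,0,0],[0,0,0],[0,0,0],[0,0,0]]}' | sed -n '1,2p;4p'
python3 m.py wrist
python3 -m crank '{"hand":[100,100,100,100,100],"translation":[[0.006,0,0],[0.0105,0,0],[0.012,0,0],[0.012,0,0.003],[0.012,-0.0001,0.007]],"dr":[[0,0,0],[0,0,0],[0,0,0],[0,0,0],[0,0,0]]}' | sed -n '1,2p;4p'
python3 -m crank '{"hand":[100,100,100,100,100],"translation":[[0,-0.0001,0.005],[0,-0.0002,0.01],[0,-0.0003,0.015],[0,-0.0004,0.02],[0,-0.0005,0.025]],"dr":[[0,0,0],[0,0,0],[0,0,0],[0,0,0],[0,0,0]]}' | sed -n '1,2p;4p'
python3 -m crank '{"hand":[100,100,100,100,100],"translation":[[0,-0.0001,0.005],[0,-0.0002,0.01],[0.0003,-0.0003,0.015],[0.0006,-0.0004,0.018],[0.0006,-0.0004,0.018]],"dr":[[0,0,0],[0,0,0],[0,0,0],[0,0,0],[0,0,0]]}' | sed -n '1,2p;4p'
python3 m.py wrist
```

```text
time_s: 15.65
position: [0.5503, 0.0876, 0.0825]
ft_force: [-0.4, -0.0, 0.3]
tcp X,Y mm 55.8 -6.0 z 0.08250459476591444
wrist {'X': np.float64(35.4), 'skew': np.float64(-2.0), 'z': np.float64(52.7), 'Y': [-0.063, 0.054], 'n': 25507, 'inl': 25507}
time_s: 16.2
position: [0.5468, 0.0797, 0.0715]
ft_force: [-3.1, 2.4, 10.5]
time_s: 16.7
position: [0.5356, 0.0572, 0.0722]
ft_force: [-4.5, 3.0, 14.8]
time_s: 17.2
position: [0.5276, 0.0409, 0.0721]
ft_force: [-6.5, 2.1, 20.0]
tcp X,Y mm 3.9 -7.4 z 0.07207998070181378
wrist {'X': np.float64(10.4), 'skew': np.float64(-2.1), 'z': np.float64(52.7), 'Y': [-0.064, 0.053], 'n': 35868, 'inl': 35847}
```

```bash

python3 -m crank '{"hand":[100,100,100,100,100],"translation":[[-0.0004,-0.0003,0.004],[-0.0006,-0.0006,0.008],[-0.0006,-0.0008,0.012],[-0.0006,-0.001,0.015],[-0.0004,-0.001,0.018]],"dr":[[0,0,0],[0,0,0],[0,0,0],[0,0,0],[0,0,0]]}' | sed -n '1,2p;4p'
python3 -m crank '{"hand":[100,100,100,100],"translation":[[0,0,0.0015],[0.0002,0,0.0025],[0.0002,0,0.0025],[0.0002,0,0.0025]],"dr":[[0,0,0],[0,0,0],[0,0,0],[0,0,0]]}' | sed -n '1,2p;4p'
python3 m.py wrist
python3 - <<'E'
from h import *
import glob,os
f=max(glob.glob("pics/m_wrist_*.png"),key=os.path.getmtime);print(f)
E
```

```text
time_s: 17.75
position: [0.5194, 0.0247, 0.0713]
ft_force: [-0.7, -0.2, 6.5]
time_s: 18.15
position: [0.5183, 0.0225, 0.0711]
ft_force: [-1.0, 0.1, 7.7]
tcp X,Y mm -16.7 -8.2 z 0.07105899971621157
wrist {'X': np.float64(-0.3), 'skew': np.float64(-2.1), 'z': np.float64(52.7), 'Y': [-0.065, 0.053], 'n': 39426, 'inl': 39386}
pics/m_wrist_18.15.png
```

X = -0.3 mm. Now I'll lift straight off, retreat upward, and check.

```bash

python3 -m crank '{"hand":[100,100,100,100,100],"translation":[[-0.001,0,0],[-0.004,0,0],[-0.012,0,0],[-0.03,0,0],[-0.06,0,0]],"dr":[[0,0,0],[0,0,0],[0,0,0],[0,0,0],[0,0,0]]}' | sed -n '1,2p;4p'
python3 -m crank '{"hand":[100,100,100,100,100],"translation":[[-0.04,0,-0.02],[-0.07,0,-0.06],[-0.09,0,-0.1],[-0.1,0,-0.13],[-0.1,0,-0.14]],"dr":[[0,0,0],[0,0,0],[0,0,0],[0,0,0],[0,0,0]]}' | sed -n '1,2p;4p'
python3 -m crank '{"hand":[100,100,100],"translation":[[0,0,0],[0,0,0],[0,0,0]],"dr":[[0,0,0],[0,0,0],[0,0,0]]}' | sed -n '1,2p;4p'
python3 m.py wrist scene side
python3 - <<'E'
from h import *
import glob,os
g=lambda n:cv2.imread(max(glob.glob(f"pics/m_{n}_*.png"),key=os.path.getmtime))
a=cv2.resize(g("scene")[140:225,165:325],(640,340),interpolation=cv2.INTER_CUBIC)
b=cv2.resize(g("wrist")[120:384],(640,330))[:255]
cv2.imwrite("pics/fin.png",np.vstack([a,b]))
E
```

```text
time_s: 18.7
position: [0.5172, 0.0231, 0.1303]
ft_force: [0.3, 0.7, 0.2]
time_s: 19.2
position: [0.5786, 0.152, 0.2322]
ft_force: [0.9, 0.7, 0.1]
time_s: 19.5
position: [0.5772, 0.1485, 0.2301]
ft_force: [0.2, -0.1, -0.3]
tcp X,Y mm 122.4 -6.7 z 0.2301170643096016
wrist {'X': np.float64(-0.3), 'skew': np.float64(-2.0), 'z': np.float64(52.8), 'Y': [-0.065, 0.05], 'n': 8548, 'inl': 8548}
scene {'X': np.float64(2.9), 'skew': np.float64(-2.1), 'z': np.float64(51.8), 'Y': [-0.062, 0.058], 'n': 859, 'inl': 639}
side {'X': np.float64(0.5), 'skew': np.float64(-2.0), 'z': np.float64(55.1), 'Y': [-0.069, 0.049], 'n': 639, 'inl': 447}
```

View pics/fin.png

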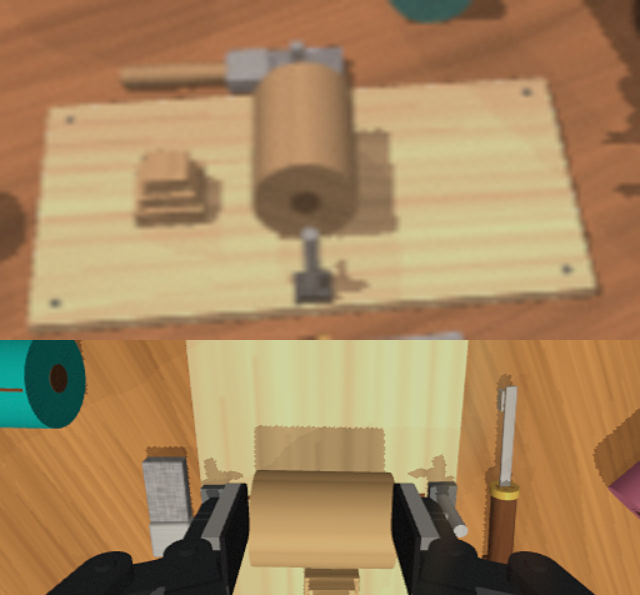

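The final picture shows the blank on the middle line. Its disc at (305,203) faces the scriber tip at (310,232), and the plinth is untouched. The arm is clear of everything, so I'm handing in.

```bash
python3 -m crank '{"hand":[100,100,100],"translation":[[0,0,0],[0,0,0],[0,0,0]],"dr":[[0,0,0],[0,0,0],[0,0,0]]}' | sed -n '1,2p;4p'; python3 m.py wrist; python3 -c "from rig import env;print(env.close_job())"
```

```text
time_s: 19.95
position: [0.5777, 0.1495, 0.2305]
ft_force: [1.1, 0.3, 0.4]
tcp X,Y mm 123.5 -6.7 z 0.23052554400739805
wrist {'X': np.float64(-0.3), 'skew': np.float64(-2.0), 'z': np.float64(52.8), 'Y': [-0.065, 0.05], 'n': 8525, 'inl': 8525}
the job is handed in; nothing more can be done
None
```

The blank now lies at rest on the middle line, its end discs facing the scriber points, and the job is handed in at about 20 s. I rolled it about 110 mm there in three strokes. Two slightly spread fingertips pressed lightly on its top, at most about 20 N at my readings. I then lifted straight off and moved the arm clear.

Last checks:
- **Position:** the wrist camera puts its axis 0.3 mm past the line, unchanged between checks about half a second apart. The side and scene cameras read 0.5 and 2.9 mm short of the line. Part of that spread is their own calibration offset.
- **Skew:** the 2° it started with is still there, so each end sits about 2–3 mm off its point, well inside the 12 mm disc radius. I made no attempt to turn it.
- **Along its axis:** it sits roughly 2–10 mm off centre by camera (wrist about 7 mm), towards the robot-side point. That still leaves about 10 mm or more to that point.
- **Other items:** the plinth looked untouched in the last picture, and I saw nothing else moved in that view. The mallet, jars, dish and offcut were outside that crop, so I did not re-check them.

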